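# Close the bench caliper on the brass tube

## Task

The brass exhibits on the examination bench are to be sized. Stand the hollow tube (not the solid rod or the block) upright on the deck of the bench caliper, between its jaws, and let go of it. Then slide the moving jaw along by its black tab until the tube is held snugly with both jaws touching it, without making the jaw lean, and let go.

Things in the scene. Friction and masses are not known exactly. Their poses are not given: they have to be found in the camera images.
- tube: Brass tube standing on the bench, open at both ends: outside diameter 36 mm, bore 30 mm, 60 mm tall, about 0.16 kg; pushed along the deck it drags with 1 to 3 N. Origin: centre of its underside; z its axis, up. Bystanders 90 mm or more away: a solid brass rod (22 mm diameter, 70 mm tall) and a solid brass block (32 x 32 x 45 mm); the three swap places.
- gauge: Fixed bench caliper, lying flat. Origin: at bench height under the middle of the fixed steel jaw's face; +y runs along the slide to the moving jaw, +x across to the graduated beam. Grey deck 8 mm thick (x -46 to 68, y -30 to 210 mm). Fixed jaw face: plane y = 0, up to z = 38. Beam x 52 to 68, top z = 22; its carriage up to z = 39. A tube touching the fixed jaw is centred at y = 18 mm.
- carriage (a joint): Travel of the moving jaw, m: 0 = jaws 110 mm apart, growing as it closes (towards the gauge's -y); opening = 0.110 - value. Found 85 to 110 mm open. Slides against about 1 N of friction, stays where left. Closed on the tube it reads 0.074.
- jaw: Moving jaw: steel, top z = 38 mm, gauge x -30 to 30, carrying an upright black tab 20 mm wide (gauge x) by 16 mm (y), z = 38 to 80 mm. Origin: below the tab's centre, 20 mm above the bench, at gauge x = 0, axes as the gauge's; measuring face 30 mm from it towards -y. Rocks on a spring (3 N m/rad) about x through its origin: a push on the tab leans it about 1 degree per 1.3 N; springs back.
Not all that is in view belongs to the job. Leave any purple look-alike of the tube alone.

How it is judged:
By the outcome, as a careful person would: the job done as asked, in the order asked, and still so for the second after the job is handed in, with the robot touching nothing.
It also fails if it takes over 48 s, if anything falls off the work surface, if the arm or the gripper's body presses on something with over 40 N, if the wrist force passes 120 N, or if a joint passes its speed limit or range.

## Robot

A 6-joint arm with a two-finger parallel gripper is mounted at the origin on the work surface. World frame = base frame: x ahead of the robot, y to its left, z up, the work surface at z = 0. Lengths are in m, angles in rad, forces in N, time in s.
With the tool pointing down it reaches from about 0.25 to 0.775 m from the base axis. Payload 8.9 kg.
Tool frame: the origin (TCP) lies at the very end of the fingers, on their centre line; the grasp point (between the pads) lies 19 mm behind it; z points along the fingers, x is the direction in which the jaws open and shut, and the axes are right-handed (so a half turn about z gives the same grasp; the last joint's range is limited). The gripper opens to 85 mm and grips with 20 to 120 N. Pads are 22 mm wide; open, the fingers measure 114 mm over their backs; the gripper's body (76 mm by 85 mm) begins 54 mm behind the grasp point. The pads swing forward as they close: fully open they stand 13 mm farther back than shut.
Start: joints at [1.15, 0.291, -0.153, 1.127, 0, 1.431], TCP at [0.146, 0.504, 0.231] pointing down, gripper open.
Joint ranges: [-2.52, 2.52], [-0.91, 1.74], [-1.3, 1.37], [-1.96, 2.02], [-1.52, 1.47], [-3.14, 3.14]. Speed limits (rad/s): [2.22, 2.22, 2.79, 3.14, 3.14, 3.14].

## Interface

Orientations are given as a unit quaternion [w, x, y, z].
In Python, from plant import sensors, optics, order gives the robot as it stands.
- The arm moves only by the tool send_rows, never from a script. Its argument "series" is a list of rows, each an object with "slide": the shift along the tool's x, y, z in units of 30 mm (1.0 is 30 mm), a list of three; "angular": the turn, a rotation vector about the tool's x, y, z in units of 6 degrees (1.0 is 6 degrees), a list of three. In form: [{"slide": [tx, ty, tz], "angular": [ax, ay, az]}, ...]. A call has 1 to 20 rows; each row is the pose to reach, as a shift and turn from the pose commanded when the call began, along the tool's axes at that moment; what a row does not reach only later rows make up. A row lasts 1/12 s, in which the tool goes at most 41.7 mm and 7.16 degrees, less where a joint would pass 70% of its speed; a pose out of reach is approached as far as the arm can. A call with a gripper value outside its range is refused whole. "jaw" is the gripper command: -1 is fully open, 1 is shut, values between are in proportion, set as the call begins (left out, the last holds). The fingers move at their own pace and stop on an object; "newtons" is the grip in N (left out, the last holds). Time passes only in rows, so rows that repeat a pose let the fingers close. It gives the time, the measured TCP pose, the force and the opening at its end, in the units of the state.
- sensors.get_obs(): the state, without advancing time (a new reading comes with each control period).
- optics.read_camera(name): name is "scene" or "top" or "wrist"; returns a dict with "image" (420x560x3 uint8, blue, green, red), "fx", "fy", "cx", "cy" (pixels), "k1" (the pictures are not rectified: a ray, as slopes to the right and down, at radius r is drawn at 1 + k1 r^2 times it, then the intrinsics apply), "eye" and "orientation" of the camera in the world. Camera axes: x right, y up, looking along -z (the intrinsics and any distortion apply to the point x, -y, -z); pixel columns grow to the right and rows downward; lengths in m; the calibration is good to about 2 mm. A picture is of the moment at which its call begins. There is no depth.
- order.sign_off(): hands the job in, once; it reports no verdict.
The state is a dict: "time": time; "joint_pos": joint angles; "qd": joint speeds; "tau": joint torques, N m; "tool_pos": TCP position; "tcp_rot": TCP orientation; "force": force on the tool from outside, world axes, zero at the start; "ft_torque": the same for the moment, N m; "gripper_width": opening from 0.0 (shut) to 1.0 (fully open).
Only numpy, scipy, OpenCV 4.12 (cv2) and the standard library are available. Lean on these libraries where they do the work, as an engineer would, in place of code of your own. Each camera call takes 0.05 s, during which the arm holds its last target. There are 200 camera calls.

## Working session

There is one attempt and no reset: what is moved stays moved. The work goes in short steps, Python scripts to look and compute and a tool call to move; the robot and the scene stay as the last step left them, time stands still between calls to the robot, and variables do not carry over. Pictures are saved under pics/ and viewed, about 8 in all and at most 12, crops included, and the job is handed in when it is done.

Besides the shell and the picture viewer there is one more tool, called after ">>>" as name([rows], argument=value, ...), one row to a line, values as JSON. send_rows: Moves the arm, as the interface text tells. Its arguments: {"type":"object","properties":{"series":{"type":"array","items":{"type":"object","properties":{"slide":{"type":"array","items":{"type":"number"}},"angular":{"type":"array","items":{"type":"number"}}}}},"jaw":{"type":"number"},"newtons":{"type":"number"}},"required":["series"]}

```bash
mkdir -p pics; cat > h.py <<'E'
import numpy as np, cv2
from scipy.spatial.transform import Rotation as R
from plant import sensors, optics, order
def rot(q): return R.from_quat([q[1],q[2],q[3],q[0]])
def ray(c,u,v):
    x,y=(u-c["cx"])/c["fx"],(v-c["cy"])/c["fy"]
    a,b=x,y
    for _ in range(20):
        s=1+c["k1"]*(a*a+b*b); a,b=x/s,y/s
    return rot(c["orientation"]).apply([a,-b,-1.])
def onplane(c,u,v,z):
    d=ray(c,u,v); e=np.array(c["eye"]); return e+d*(z-e[2])/d[2]
def proj(c,p):
    q=rot(c["orientation"]).inv().apply(np.array(p)-c["eye"]); a,b=q[0]/-q[2],-q[1]/-q[2]
    s=1+c["k1"]*(a*a+b*b); return c["cx"]+c["fx"]*a*s, c["cy"]+c["fy"]*b*s
def cam(n,save=None):
    c=optics.read_camera(n)
    if save: cv2.imwrite("pics/"+save,c["image"])
    return c
E
python3 - <<'E'
from h import *
import pickle
for n in("scene","top"):
    c=cam(n,n+"0.png"); pickle.dump(c,open(n+"0.pkl","wb")); print(n,c["fx"],c["k1"],c["eye"],c["orientation"])
print(sensors.get_obs())
E
```

```text
scene 404.4035174313031 -0.0020201198699888617 [0.81915057 0.51756057 0.56394711] [0.23191601 0.10377962 0.37659269 0.89085504]
top 526.9498171089976 -0.07528487951173322 [0.47063627 0.03921885 0.88118167] [ 0.70996654  0.02725162 -0.02647137 -0.70320988]
{'time': 0.1, 'joint_pos': array([ 1.14970319e+00,  2.91254568e-01, -1.54044867e-01,  1.12668132e+00,
        1.13028662e-05,  1.43148277e+00]), 'qd': array([-0.00042945, -0.00250794,  0.001876  ,  0.00091313,  0.00029392,
       -0.00019653]), 'tau': array([ 1.52013006e-03, -5.37977886e+01,  3.31919539e+01,  9.22611012e-03,
       -2.42728047e-04, -3.05100934e-05]), 'tool_pos': array([0.14582557, 0.50394151, 0.23077605]), 'tcp_rot': array([ 2.81673053e-04,  7.99395097e-01,  6.00805399e-01, -5.20969929e-04]), 'force': array([ 0.26311959, -0.40838143, -0.73055428]), 'ft_torque': array([-0.00844572, -0.02695028,  0.01646284]), 'gripper_width': 1.0028839628928288}
```

View pics/top0.png

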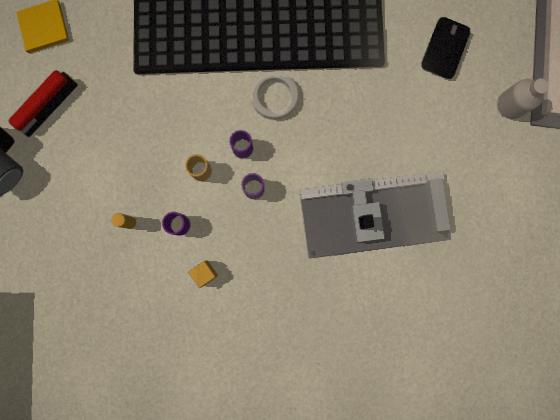

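View pics/scene0.png

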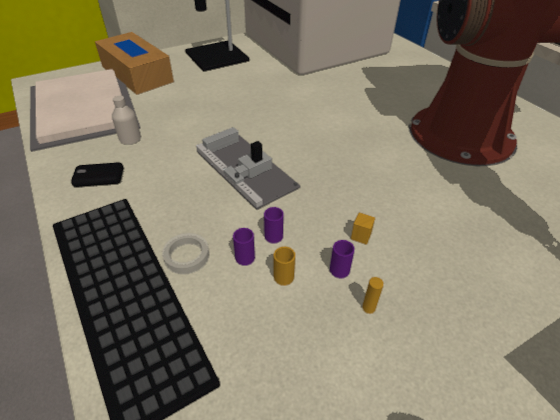

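Candidates in the top view: brass tube at (198,167), which is open with a visible bore. The others are the solid rod (123,220), the brass block (202,273), and purple look-alikes at (241,144), (253,186) and (176,223). The tube is (198,167), or (284,265) in the scene view. Next is one close crop to confirm, plus measurements.

```bash
python3 - <<'E'
from h import *
import pickle
t=pickle.load(open("top0.pkl","rb")); s=pickle.load(open("scene0.pkl","rb"))
im=t["image"]
a=cv2.resize(im[165:265,290:460],None,fx=4,fy=4,interpolation=cv2.INTER_CUBIC)
b=cv2.resize(im[140:200,175:275],None,fx=3,fy=3,interpolation=cv2.INTER_CUBIC)
out=np.zeros((600,680,3),np.uint8); out[:400]=a; out[405:585,:300]=b
d=cv2.resize(s["image"][230:295,230:350],None,fx=3,fy=3); out[405:600,310:670]=d[:195]
cv2.imwrite("pics/crop1.png",out)
def blobs(c,lo,hi,name):
    h=cv2.cvtColor(c["image"],cv2.COLOR_BGR2HSV); m=cv2.inRange(h,lo,hi)
    n,l,st,ce=cv2.connectedComponentsWithStats(m)
    for i in range(1,n):
        if 60<st[i,4]<3000: print(name,st[i],ce[i].round(1))
for c,n in((t,"top"),(s,"scene")):
    blobs(c,(10,120,60),(28,255,255),n+" brass"); blobs(c,(125,80,30),(160,255,255),n+" purple")
for n,u,v in(("tube",198,165),("p1",241,142),("p2",253,185),("p3",176,222)): print(n,onplane(t,u,v,.06).round(4))
for u,v in((300,196),(308,257),(451,239)): print("deck",onplane(t,u,v,.008).round(4))
print("tab",onplane(t,366,222,.08).round(4))
E
```

```text
top brass [  16    0   53   53 1959] [42.1 25.8]
top brass [185 155  26  26 374] [197.6 167.1]
top brass [112 213  24  16 284] [123.2 220.7]
top brass [189 261  29  27 458] [202.6 273.4]
top purple [230 131  23  27 351] [241.  143.5]
top purple [242 174  22  22 150] [253.7 182.8]
top purple [162 212  28  23 357] [175.1 223.4]
scene brass [  94   32   79   62 2716] [135.   63.2]
scene brass [  0 109  19  21 307] [  8.3 119.4]
scene brass [351 213  24  31 518] [362.2 227.7]
scene brass [273 247  22  38 726] [283.8 265.1]
scene brass [363 277  20  37 479] [372.3 294.4]
scene purple [264 207  19  36 614] [273.2 224.4]
scene purple [233 228  22  37 673] [243.6 245.7]
scene purple [330 240  24  38 713] [341.4 258.3]
tube [0.6058 0.1594 0.06  ]
p1 [0.6431 0.0921 0.06  ]
p2 [0.5748 0.0722 0.06  ]
p3 [0.5154 0.1921 0.06  ]
deck [ 0.5637 -0.0042  0.008 ]
deck [ 0.4625 -0.018   0.008 ]
deck [ 0.4941 -0.2571  0.008 ]
tab [ 0.5171 -0.1016  0.08  ]
```

View pics/crop1.png

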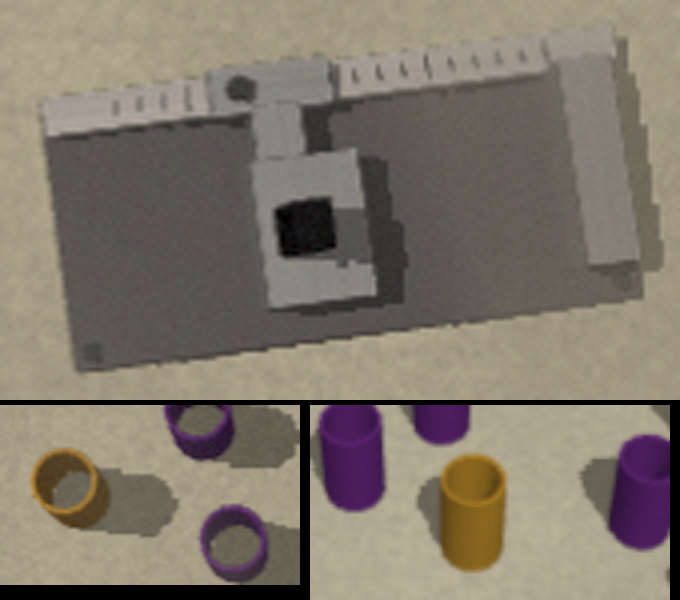

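```bash
python3 - <<'E'
from h import *
import pickle
from scipy.optimize import least_squares
t=pickle.load(open("top0.pkl","rb"))
f=lambda X,Y:(290+X/4,165+Y/4)
P=[((-46,210,8),f(78,372)),((-46,-30,8),f(645,298)),((68,210,22),f(40,102)),((68,-30,22),f(613,25))]
W=np.array([onplane(t,*p,g[2]/1e3)[:2] for g,p in P]); G=np.array([g[:2] for g,_ in P])/1e3
rr=lambda a:np.array([[np.cos(a),-np.sin(a)],[np.sin(a),np.cos(a)]])
r=least_squares(lambda q:(G@rr(q[2]).T+q[:2]-W).ravel(),[.55,-.2,0])
print("gauge",r.x,"resid mm",(r.fun*1e3).round(1))
inv=lambda w:(rr(r.x[2]).T@(w-r.x[:2])*1e3).round(1)
for n,X,Y,z in(("face",560,58,38),("face",590,265,38),("tab",305,227,80),("jawfaceTop",358,150,38),("jawfaceBot",376,295,38),("jawrear",270,306,38)):
    print(n,inv(onplane(t,*f(X,Y),z/1e3)[:2]))
tu=onplane(t,196.6,166,.06)[:2]; print("tube",tu)
g=lambda x,y:rr(r.x[2])@np.array([x,y])/1e3+r.x[:2]
for y in (18,45): print("target",y,g(0,y))
print("tabpos",onplane(t,*f(305,227),.08))
# scene cross-check
s=pickle.load(open("scene0.pkl","rb"));print(proj(s,[*tu,.03]),proj(s,[*g(-46,210),.008]),proj(s,[*g(68,-30),.022]))
o=sensors.get_obs();print(rot(o["tcp_rot"]).as_matrix().round(3))
E
```

```text
gauge [ 0.53465493 -0.22132806  0.14189996] resid mm [-1.4  0.6  0.1  0.   1.  -0.4  0.3 -0.2]
face [55.4 -0.4]
face [-29.2   0.5]
tab [-1.000e-01  1.205e+02]
jawfaceTop [29.2 87.1]
jawfaceBot [-29.5  88.4]
jawrear [-28.2 131.4]
tube [0.60416008 0.16160411]
target 18 [ 0.53210929 -0.20350898]
target 45 [ 0.52829084 -0.17678035]
tabpos [ 0.51749881 -0.10202892  0.08      ]
(np.float64(284.1771062400941), np.float64(264.6894198119885)) (np.float64(300.71293660770516), np.float64(184.40136755108153)) (np.float64(195.72816952359153), np.float64(144.46200284576042))
[[ 0.278  0.961 -0.   ]
 [ 0.961 -0.278 -0.001]
 [-0.001 -0.    -1.   ]]
```

The crop shows the open brass tube among purple copies. The gauge fits to about 1 mm with the jaws about 88 mm open, and the scene view agrees with the tube position. Next I go above the tube, with the fingers set to open along gauge x.

```bash
cat >> h.py <<'E'
A=0.1419; O=np.array([.53465,-.22133])
def g2w(x,y): return O+np.array([[np.cos(A),-np.sin(A)],[np.sin(A),np.cos(A)]])@np.array([x,y])/1e3
def goal(p,yaw=A):
    o=sensors.get_obs(); r=rot(o["tcp_rot"]); T=R.from_matrix(np.array([[np.cos(yaw),np.sin(yaw),0],[np.sin(yaw),-np.cos(yaw),0],[0,0,-1]]))
    print("slide",(r.inv().apply(np.array(p)-o["tool_pos"])/.03).round(2),"ang",(np.degrees((r.inv()*T).as_rotvec())/6).round(2))
E
python3 -c "
from h import *
goal([.604,.1616,.16])"
```

```text
slide [-6.71 17.84  2.36] ang [0.000e+00 1.000e-02 1.095e+01]
```

>>> send_rows([
  {"slide":[-6.71,17.84,2.36],"angular":[0,0,10.95]},
  {"slide":[-6.71,17.84,2.36],"angular":[0,0,10.95]},
  {"slide":[-6.71,17.84,2.36],"angular":[0,0,10.95]},
  {"slide":[-6.71,17.84,2.36],"angular":[0,0,10.95]},
  {"slide":[-6.71,17.84,2.36],"angular":[0,0,10.95]},
  {"slide":[-6.71,17.84,2.36],"angular":[0,0,10.95]},
  {"slide":[-6.71,17.84,2.36],"angular":[0,0,10.95]},
  {"slide":[-6.71,17.84,2.36],"angular":[0,0,10.95]},
  {"slide":[-6.71,17.84,2.36],"angular":[0,0,10.95]},
  {"slide":[-6.71,17.84,2.36],"angular":[0,0,10.95]},
  {"slide":[-6.71,17.84,2.36],"angular":[0,0,10.95]},
  {"slide":[-6.71,17.84,2.36],"angular":[0,0,10.95]},
  {"slide":[-6.71,17.84,2.36],"angular":[0,0,10.95]},
  {"slide":[-6.71,17.84,2.36],"angular":[0,0,10.95]},
  {"slide":[-6.71,17.84,2.36],"angular":[0,0,10.95]},
  {"slide":[-6.71,17.84,2.36],"angular":[0,0,10.95]},
  {"slide":[-6.71,17.84,2.36],"angular":[0,0,10.95]},
  {"slide":[-6.71,17.84,2.36],"angular":[0,0,10.95]},
  {"slide":[-6.71,17.84,2.36],"angular":[0,0,10.95]},
  {"slide":[-6.71,17.84,2.36],"angular":[0,0,10.95]},
], jaw=-0.35)

```text
time: 1.77
tool_pos: [0.6035, 0.163, 0.1609]
tcp_rot: [-0.0, 0.997, 0.072, 0.0]
force: [-0.3, -0.1, 0.6]
gripper_width: 0.672
```

```bash
python3 -c "
from h import *
c=cam('wrist','w1.png'); o=sensors.get_obs(); print(o['time'],o['tool_pos'],o['gripper_width'],c['eye'],proj(c,[.604,.1616,.06]))
goal([.604,.1616,.16]);goal([.604,.1616,.018])"
```

```text
1.8167 [0.60363691 0.16285604 0.16087951] 0.6759905875606435 [0.59492949 0.24052585 0.30425631] (np.float64(277.14286293476283), np.float64(213.0624705189828))
slide [0.01 0.04 0.03] ang [-0.   -0.    0.02]
slide [0.   0.04 4.76] ang [-0.   -0.    0.02]
```

View pics/w1.png

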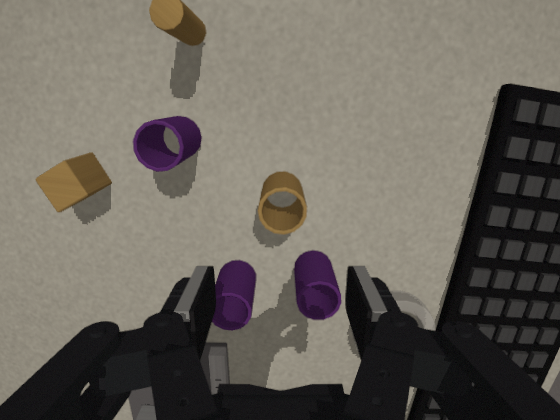

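The wrist view shows the tube rim centred at about (283,204), against a prediction of (277,213). I convert that to a correction from the ellipse.

```bash
python3 -c "
from h import *
c=cam('wrist'); m=cv2.inRange(cv2.cvtColor(c['image'],cv2.COLOR_BGR2HSV),(10,120,40),(28,255,255))
n,l,st,ce=cv2.connectedComponentsWithStats(m)
for i in range(1,n):
  if st[i,4]>300: print(st[i],ce[i])
for u,v in ((283,204),(259,204),(306.5,204),(283,233)): print(onplane(c,u,v,.06))
p=onplane(c,282.5,204,.06); print(p); goal([p[0],p[1],.018])"
```

```text
[ 150    0   55   45 1663] [177.17378232  20.45640409]
[  36  153   75   59 2532] [ 72.80845182 180.61255924]
[ 258  172   48   62 1948] [281.65451745 204.05852156]
[0.60732978 0.1688657  0.06      ]
[0.59028223 0.16640565 0.06      ]
[0.62402475 0.17127866 0.06      ]
[0.6105656  0.14681903 0.06      ]
[0.60697473 0.16881442 0.06      ]
slide [ 0.13 -0.19  4.76] ang [ 0.   -0.    0.01]
```

The rim's lower edge (row 234) minus its radius puts the centre near row 211, or about (0.606, 0.165). Combined with the top view I take (0.6055, 0.1635) and descend.

```bash
python3 -c "
from h import *
goal([.6055,.1638,.018])"
```

```text
slide [ 0.06 -0.03  4.76] ang [ 0.   -0.    0.01]
```

>>> send_rows([
  {"slide":[0.06,-0.03,1],"angular":[0,0,0]},
  {"slide":[0.06,-0.03,2],"angular":[0,0,0]},
  {"slide":[0.06,-0.03,3],"angular":[0,0,0]},
  {"slide":[0.06,-0.03,3.6],"angular":[0,0,0]},
  {"slide":[0.06,-0.03,4.2],"angular":[0,0,0]},
  {"slide":[0.06,-0.03,4.5],"angular":[0,0,0]},
  {"slide":[0.06,-0.03,4.75],"angular":[0,0,0]},
  {"slide":[0.06,-0.03,4.75],"angular":[0,0,0]},
  {"slide":[0.06,-0.03,4.75],"angular":[0,0,0]},
])

```text
time: 2.62
tool_pos: [0.6061, 0.1634, 0.0186]
tcp_rot: [-0.0, 0.997, 0.071, 0.0]
force: [-0.4, -0.7, 0.0]
gripper_width: 0.678
```

>>> send_rows([
  {"slide":[0,0,0],"angular":[0,0,0]},
  {"slide":[0,0,0],"angular":[0,0,0]},
  {"slide":[0,0,0],"angular":[0,0,0]},
  {"slide":[0,0,0],"angular":[0,0,0]},
  {"slide":[0,0,0],"angular":[0,0,0]},
  {"slide":[0,0,0],"angular":[0,0,0]},
  {"slide":[0,0,0],"angular":[0,0,0]},
  {"slide":[0,0,0],"angular":[0,0,0]},
], jaw=1, newtons=30)

```text
time: 3.28
tool_pos: [0.6065, 0.1634, 0.0193]
tcp_rot: [-0.0, 0.997, 0.071, 0.001]
force: [-1.4, 0.1, 6.6]
gripper_width: 0.422
```

>>> send_rows([
  {"slide":[0,0,-0.5],"angular":[0,0,0]},
  {"slide":[0,0,-1.3],"angular":[0,0,0]},
  {"slide":[0,0,-2.3],"angular":[0,0,0]},
  {"slide":[0,0,-3.3],"angular":[0,0,0]},
  {"slide":[0,0,-3.8],"angular":[0,0,0]},
  {"slide":[0,0,-4],"angular":[0,0,0]},
  {"slide":[0,0,-4],"angular":[0,0,0]},
])

```text
time: 3.87
tool_pos: [0.6067, 0.1634, 0.1396]
tcp_rot: [-0.0, 0.997, 0.071, 0.001]
force: [-0.6, -0.0, -2.1]
gripper_width: 0.425
```

```bash
python3 -c "
from h import *
c=cam('wrist','w2.png'); goal([*g2w(0,30),.13])"
```

```text
slide [-4.16 11.35  0.26] ang [ 0. -0.  0.]
```

View pics/w2.png

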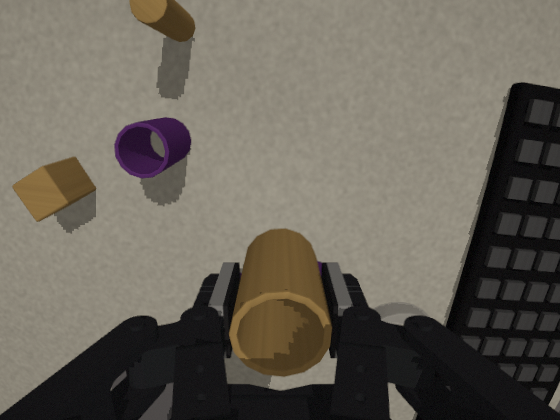

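The tube is held upright between the pads: the opening is 36 mm and the weight about 1.6–2 N. Carrying it over the gauge at gauge y = 30.

>>> send_rows([
  {"slide":[-0.4,1.1,0.1],"angular":[0,0,0]},
  {"slide":[-0.8,2.2,0.26],"angular":[0,0,0]},
  {"slide":[-1.2,3.3,0.26],"angular":[0,0,0]},
  {"slide":[-1.6,4.4,0.26],"angular":[0,0,0]},
  {"slide":[-2,5.5,0.26],"angular":[0,0,0]},
  {"slide":[-2.4,6.6,0.26],"angular":[0,0,0]},
  {"slide":[-2.8,7.7,0.26],"angular":[0,0,0]},
  {"slide":[-3.2,8.8,0.26],"angular":[0,0,0]},
  {"slide":[-3.6,9.8,0.26],"angular":[0,0,0]},
  {"slide":[-3.9,10.7,0.26],"angular":[0,0,0]},
  {"slide":[-4.16,11.35,0.26],"angular":[0,0,0]},
  {"slide":[-4.16,11.35,0.26],"angular":[0,0,0]},
  {"slide":[-4.16,11.35,0.26],"angular":[0,0,0]},
  {"slide":[-4.16,11.35,0.26],"angular":[0,0,0]},
])

```text
time: 5.08
tool_pos: [0.5297, -0.1907, 0.1289]
tcp_rot: [-0.001, 0.997, 0.071, -0.001]
force: [0.4, 0.0, -1.6]
gripper_width: 0.42
```

```bash
python3 -c "
from h import *
o=sensors.get_obs(); z=o['tool_pos'][2]
c=cam('wrist','w3.png'); t=cam('top','t3.png')
m=cv2.inRange(cv2.cvtColor(c['image'],cv2.COLOR_BGR2HSV),(10,100,30),(28,255,255))
n,l,st,ce=cv2.connectedComponentsWithStats(m); print(st[st[:,4]>1000])
print('rim',onplane(c,281,333,z+.0407),'tcp',o['tool_pos'],o['force'])
a=c['image'][150:420]; b=cv2.resize(t['image'][150:270,290:470],None,fx=3,fy=3)
out=np.zeros((640,560,3),np.uint8); out[:270]=a; out[275:635,:540]=b; cv2.imwrite('pics/c3.png',out[:600])
goal([*g2w(0,30),.03]); goal([*g2w(0,20),.03])"
```

```text
[[     0      0    560    420 223523]
 [   228    228    105    148  11677]]
rim [ 0.53244126 -0.18923316  0.16963584] tcp [ 0.52974979 -0.19072915  0.12893584] [ 0.36393988  0.03129142 -1.61159728]
slide [0.   0.05 3.32] ang [-0.01  0.01  0.01]
slide [0.   0.38 3.32] ang [-0.01  0.01  0.01]
```

View pics/c3.png

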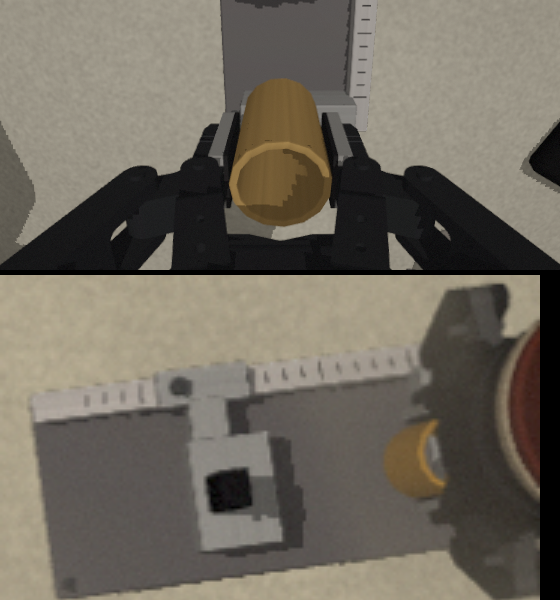

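The tube hangs between the jaws over clear deck, with its centre about 1.5 mm to +y of the TCP. Lowering to 1–2 mm above the deck.

>>> send_rows([
  {"slide":[0,0.05,0.7],"angular":[0,0,0]},
  {"slide":[0,0.05,1.5],"angular":[0,0,0]},
  {"slide":[0,0.05,2.2],"angular":[0,0,0]},
  {"slide":[0,0.05,2.8],"angular":[0,0,0]},
  {"slide":[0,0.05,3.15],"angular":[0,0,0]},
  {"slide":[0,0.05,3.32],"angular":[0,0,0]},
  {"slide":[0,0.05,3.32],"angular":[0,0,0]},
  {"slide":[0,0.05,3.32],"angular":[0,0,0]},
])

```text
time: 5.85
tool_pos: [0.5312, -0.1929, 0.0312]
tcp_rot: [0.0, 0.997, 0.071, 0.0]
force: [0.3, -0.7, -2.3]
gripper_width: 0.423
```

>>> send_rows([
  {"slide":[0,0.1,0],"angular":[0,0,0]},
  {"slide":[0,0.2,0],"angular":[0,0,0]},
  {"slide":[0,0.3,0],"angular":[0,0,0]},
  {"slide":[0,0.33,0],"angular":[0,0,0]},
  {"slide":[0,0.33,0],"angular":[0,0,0]},
  {"slide":[0,0.33,0],"angular":[0,0,0]},
])

```text
time: 6.35
tool_pos: [0.5325, -0.2023, 0.0312]
tcp_rot: [-0.001, 0.997, 0.071, 0.001]
force: [-0.2, 4.9, 0.6]
gripper_width: 0.418
```

About 4.9 N of contact with the fixed jaw, at a gauge y that fits. I lower onto the deck and watch the force.

>>> send_rows([
  {"slide":[0,-0.01,0.03],"angular":[0,0,0]},
  {"slide":[0,-0.01,0.06],"angular":[0,0,0]},
  {"slide":[0,-0.01,0.09],"angular":[0,0,0]},
  {"slide":[0,-0.01,0.1],"angular":[0,0,0]},
  {"slide":[0,-0.01,0.1],"angular":[0,0,0]},
  {"slide":[0,-0.01,0.1],"angular":[0,0,0]},
])

```text
time: 6.85
tool_pos: [0.532, -0.2023, 0.0275]
tcp_rot: [-0.0, 0.997, 0.071, -0.0]
force: [-0.2, 4.6, 0.0]
gripper_width: 0.427
```

>>> send_rows([
  {"slide":[0,-0.01,0.01],"angular":[0,0,0]},
  {"slide":[0,-0.01,0.02],"angular":[0,0,0]},
  {"slide":[0,-0.01,0.02],"angular":[0,0,0]},
  {"slide":[0,-0.01,0.02],"angular":[0,0,0]},
])

```text
time: 7.18
tool_pos: [0.532, -0.2023, 0.0274]
tcp_rot: [0.0, 0.997, 0.071, 0.0]
force: [-2.5, 5.2, 5.2]
gripper_width: 0.421
```

The tube is seated on the deck. Releasing with a partial opening and lifting straight up.

>>> send_rows([
  {"slide":[0,0,0],"angular":[0,0,0]},
  {"slide":[0,0,0],"angular":[0,0,0]},
  {"slide":[0,0,0],"angular":[0,0,0]},
  {"slide":[0,0,0],"angular":[0,0,0]},
  {"slide":[0,0,0],"angular":[0,0,0]},
  {"slide":[0,0,0],"angular":[0,0,0]},
], jaw=-0.25)

```text
time: 7.68
tool_pos: [0.5321, -0.2024, 0.027]
tcp_rot: [0.0, 0.997, 0.071, 0.0]
force: [-0.5, 1.3, 0.2]
gripper_width: 0.626
```

>>> send_rows([
  {"slide":[0,0,-0.3],"angular":[0,0,0]},
  {"slide":[0,0,-0.9],"angular":[0,0,0]},
  {"slide":[0,0,-1.8],"angular":[0,0,0]},
  {"slide":[0,0,-2.8],"angular":[0,0,0]},
  {"slide":[0,0,-3.8],"angular":[0,0,0]},
  {"slide":[0,0,-4.3],"angular":[0,0,0]},
  {"slide":[0,-1,-4.3],"angular":[0,0,0]},
  {"slide":[0,-2,-4.3],"angular":[0,0,0]},
  {"slide":[0,-3,-4.3],"angular":[0,0,0]},
  {"slide":[0,-4,-4.3],"angular":[0,0,0]},
  {"slide":[0,-5,-4.3],"angular":[0,0,0]},
  {"slide":[0,-5,-4.3],"angular":[0,0,0]},
  {"slide":[0,-5,-4.3],"angular":[0,0,0]},
])

```text
time: 8.77
tool_pos: [0.5107, -0.0525, 0.1568]
tcp_rot: [0.0, 0.997, 0.072, 0.0]
force: [-0.1, 0.3, -0.4]
gripper_width: 0.624
```

```bash
python3 -c "
from h import *
c=cam('wrist','w4.png'); t=cam('scene','s4.png'); o=sensors.get_obs(); print(o['tool_pos'])
b=cv2.resize(t['image'][90:220,180:320],None,fx=3,fy=3)
out=np.zeros((600,800,3),np.uint8); out[:390,380:]=b; out[:, :380]=cv2.resize(c['image'],(760,600))[:,190:570]; cv2.imwrite('pics/c4.png',out)"
```

```text
[ 0.51117853 -0.05421614  0.15653175]
```

View pics/c4.png

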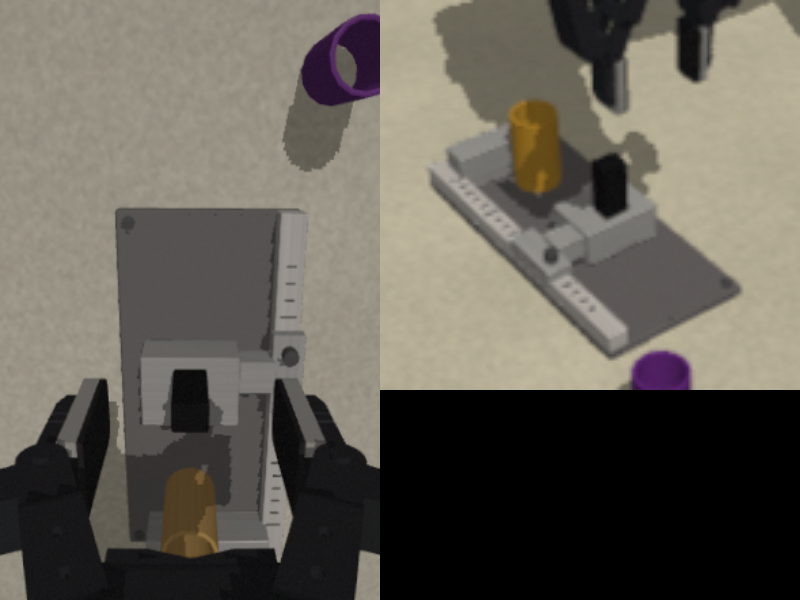

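The tube stands upright against the fixed jaw, with the tab clear in front of the gripper. I shut the fingers, go down behind the tab and push it as low as possible to limit leaning.

```bash
python3 -c "
from h import *
goal([*g2w(0,165),.044]);goal([*g2w(0,145),.044])"
```

```text
slide [-0.02  0.12  3.75] ang [ 0.01 -0.01  0.01]
slide [-0.02  0.79  3.75] ang [ 0.01 -0.01  0.01]
```

>>> send_rows([
  {"slide":[-0.02,0,0.6],"angular":[0,0,0]},
  {"slide":[-0.02,0,1.4],"angular":[0,0,0]},
  {"slide":[-0.02,0,2.2],"angular":[0,0,0]},
  {"slide":[-0.02,0,3],"angular":[0,0,0]},
  {"slide":[-0.02,0,3.5],"angular":[0,0,0]},
  {"slide":[-0.02,0.1,3.75],"angular":[0,0,0]},
  {"slide":[-0.02,0.3,3.75],"angular":[0,0,0]},
  {"slide":[-0.02,0.5,3.75],"angular":[0,0,0]},
  {"slide":[-0.02,0.7,3.75],"angular":[0,0,0]},
  {"slide":[-0.02,0.79,3.75],"angular":[0,0,0]},
  {"slide":[-0.02,0.79,3.75],"angular":[0,0,0]},
  {"slide":[-0.02,0.79,3.75],"angular":[0,0,0]},
], jaw=1)

```text
time: 9.87
tool_pos: [0.514, -0.0777, 0.0441]
tcp_rot: [0.0, 0.997, 0.071, 0.001]
force: [-0.3, 0.1, 0.2]
gripper_width: -0.003
```

```bash
python3 -c "
from h import *
t=cam('scene','s5.png'); o=sensors.get_obs(); print(o['tool_pos'],o['force'],o['gripper_width'])
cv2.imwrite('pics/c5.png',cv2.resize(t['image'][90:220,180:320],None,fx=4,fy=4))"
```

```text
[ 0.51378761 -0.07737214  0.04399135] [-0.52408765 -0.52143911 -0.41825974] 0.0008343031769122281
```

View pics/c5.png

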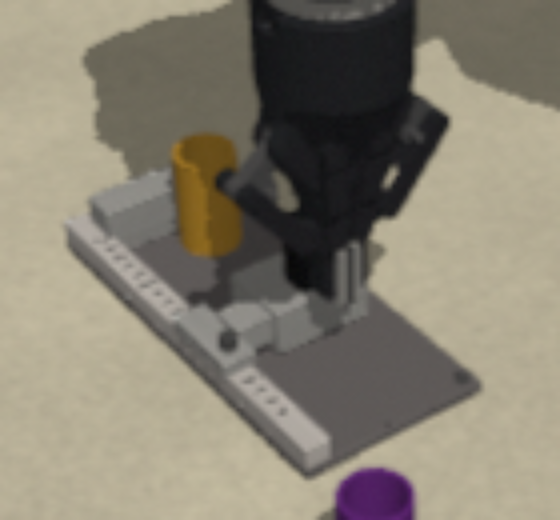

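The fingers are just behind the tab and above the jaw top. Pushing 1.7 units slowly, which should stop about 9 mm short of closing.

>>> send_rows([
  {"slide":[0,0.08,0],"angular":[0,0,0]},
  {"slide":[0,0.16,0],"angular":[0,0,0]},
  {"slide":[0,0.25,0],"angular":[0,0,0]},
  {"slide":[0,0.34,0],"angular":[0,0,0]},
  {"slide":[0,0.43,0],"angular":[0,0,0]},
  {"slide":[0,0.52,0],"angular":[0,0,0]},
  {"slide":[0,0.61,0],"angular":[0,0,0]},
  {"slide":[0,0.7,0],"angular":[0,0,0]},
  {"slide":[0,0.79,0],"angular":[0,0,0]},
  {"slide":[0,0.88,0],"angular":[0,0,0]},
  {"slide":[0,0.97,0],"angular":[0,0,0]},
  {"slide":[0,1.06,0],"angular":[0,0,0]},
  {"slide":[0,1.15,0],"angular":[0,0,0]},
  {"slide":[0,1.24,0],"angular":[0,0,0]},
  {"slide":[0,1.33,0],"angular":[0,0,0]},
  {"slide":[0,1.42,0],"angular":[0,0,0]},
  {"slide":[0,1.51,0],"angular":[0,0,0]},
  {"slide":[0,1.6,0],"angular":[0,0,0]},
  {"slide":[0,1.66,0],"angular":[0,0,0]},
  {"slide":[0,1.7,0],"angular":[0,0,0]},
])

```text
time: 11.58
tool_pos: [0.5208, -0.1281, 0.0435]
tcp_rot: [0.0, 0.997, 0.071, -0.0]
force: [-0.1, 1.8, 2.4]
gripper_width: -0.005
```

```bash
python3 -c "
from h import *
t=cam('top','t6.png'); o=sensors.get_obs(); print(o['tool_pos'],o['force'])
rr=np.array([[np.cos(A),np.sin(A)],[-np.sin(A),np.cos(A)]]); print(rr@(o['tool_pos'][:2]-O)*1e3)
s=cam('scene')
out=np.zeros((400,800,3),np.uint8); out[:,:400]=cv2.resize(t['image'][160:260,360:460],(400,400)); out[:,400:]=cv2.resize(s['image'][100:200,190:290],(400,400)); cv2.imwrite('pics/c6.png',out)"
```

```text
[ 0.52083086 -0.12816259  0.04348623] [-0.21855806 -0.37080904  0.6050704 ]
[-0.50411476 94.18535751]
```

View pics/c6.png

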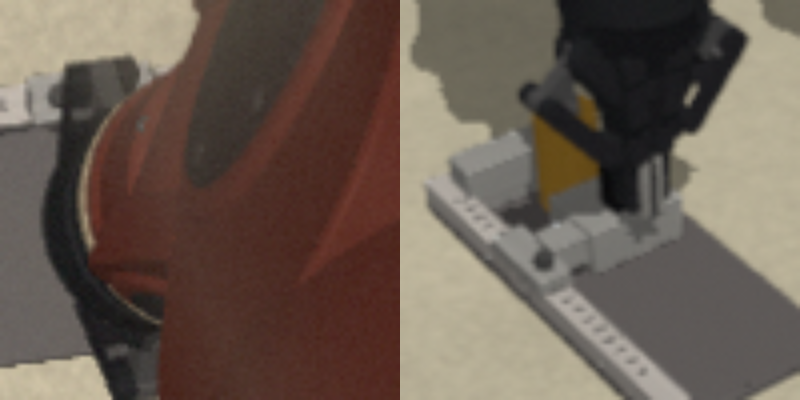

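The jaw has followed the push and the tube still stands. I close the remaining ~9 mm slowly, checking the force.

>>> send_rows([
  {"slide":[0,0.03,0],"angular":[0,0,0]},
  {"slide":[0,0.06,0],"angular":[0,0,0]},
  {"slide":[0,0.09,0],"angular":[0,0,0]},
  {"slide":[0,0.12,0],"angular":[0,0,0]},
  {"slide":[0,0.15,0],"angular":[0,0,0]},
  {"slide":[0,0.18,0],"angular":[0,0,0]},
  {"slide":[0,0.2,0],"angular":[0,0,0]},
  {"slide":[0,0.22,0],"angular":[0,0,0]},
  {"slide":[0,0.22,0],"angular":[0,0,0]},
])

```text
time: 12.43
tool_pos: [0.5217, -0.1344, 0.0435]
tcp_rot: [0.0, 0.997, 0.071, -0.0]
force: [0.0, 1.3, -0.2]
gripper_width: -0.002
```

>>> send_rows([
  {"slide":[0,0.02,0],"angular":[0,0,0]},
  {"slide":[0,0.04,0],"angular":[0,0,0]},
  {"slide":[0,0.04,0],"angular":[0,0,0]},
])

```text
time: 12.68
tool_pos: [0.5218, -0.1355, 0.0435]
tcp_rot: [-0.0, 0.997, 0.071, -0.0]
force: [-0.2, 0.7, 0.3]
gripper_width: -0.003
```

>>> send_rows([
  {"slide":[0,0.02,0],"angular":[0,0,0]},
  {"slide":[0,0.03,0],"angular":[0,0,0]},
  {"slide":[0,0.03,0],"angular":[0,0,0]},
])

```text
time: 12.93
tool_pos: [0.5219, -0.1359, 0.0435]
tcp_rot: [-0.001, 0.997, 0.071, -0.0]
force: [-1.2, 3.9, 2.7]
gripper_width: -0.001
```

```bash
python3 -c "
from h import *
print(sensors.get_obs()['force']); 
for i in range(4): cam('wrist'); o=sensors.get_obs(); print(o['time'],o['force'].round(2),o['tool_pos'].round(4))"
```

```text
[-1.17100426  3.89939031  2.70140322]
12.9833 [-1.16  5.07  1.29] [ 0.5218 -0.1359  0.0435]
13.0333 [-1.1   5.52  2.38] [ 0.5219 -0.1359  0.0435]
13.0833 [-0.9   5.53  3.63] [ 0.5219 -0.1359  0.0435]
13.1333 [-1.14  4.66  2.27] [ 0.5219 -0.1359  0.0435]
```

>>> send_rows([
  {"slide":[0,0.015,0],"angular":[0,0,0]},
  {"slide":[0,0.015,0],"angular":[0,0,0]},
  {"slide":[0,0.015,0],"angular":[0,0,0]},
])

```text
time: 13.38
tool_pos: [0.5219, -0.136, 0.0435]
tcp_rot: [-0.001, 0.997, 0.071, -0.0]
force: [-1.2, 6.5, 3.2]
gripper_width: -0.001
```

A sustained 5–6 N well above the ~1 N of friction means the jaw is on the tube, but pushing this way leans it slightly. A lean while pressing could leave a hair gap once it springs back. So I back off, then grip the tab across its width, which holds it upright, and seat the jaw without lean.

>>> send_rows([
  {"slide":[0,-0.1,0],"angular":[0,0,0]},
  {"slide":[0,-0.3,0],"angular":[0,0,0]},
  {"slide":[0,-0.5,-0.3],"angular":[0,0,0]},
  {"slide":[0,-0.5,-1],"angular":[0,0,0]},
  {"slide":[0,-0.5,-1.8],"angular":[0,0,0]},
  {"slide":[0,-0.5,-2.5],"angular":[0,0,0]},
  {"slide":[0,-0.5,-2.5],"angular":[0,0,0]},
])

```text
time: 13.97
tool_pos: [0.5224, -0.1226, 0.1231]
tcp_rot: [0.002, 0.997, 0.071, 0.003]
force: [0.9, -0.1, 0.6]
gripper_width: 0.002
```

>>> send_rows([
  {"slide":[0,-1,0],"angular":[0,0,0]},
  {"slide":[0,-2,0],"angular":[0,0,0]},
  {"slide":[0,-2.5,0],"angular":[0,0,0]},
  {"slide":[0,-2.5,0],"angular":[0,0,0]},
  {"slide":[0,-2.5,0],"angular":[0,0,0]},
], jaw=-0.06)

```text
time: 14.38
tool_pos: [0.5094, -0.0471, 0.1188]
tcp_rot: [0.0, 0.997, 0.072, 0.0]
force: [0.6, 0.0, -1.0]
gripper_width: 0.53
```

```bash
python3 -c "
from h import *
c=cam('wrist','w7.png'); s=cam('scene'); o=sensors.get_obs(); print(o['tool_pos'],o['force'],o['gripper_width'])
out=np.zeros((480,800,3),np.uint8); out[:420,:400]=c['image'][:,80:480]; out[:400,400:]=cv2.resize(s['image'][100:200,190:290],(400,400)); cv2.imwrite('pics/c7.png',out)
goal([*g2w(-.3,67),.12])"
```

```text
[ 0.50963653 -0.04825974  0.11870801] [-1.04128784  0.67921383  0.24673236] 0.5289151587742975
slide [-0.    3.6  -0.04] ang [ 0.01 -0.    0.  ]
```

View pics/c7.png

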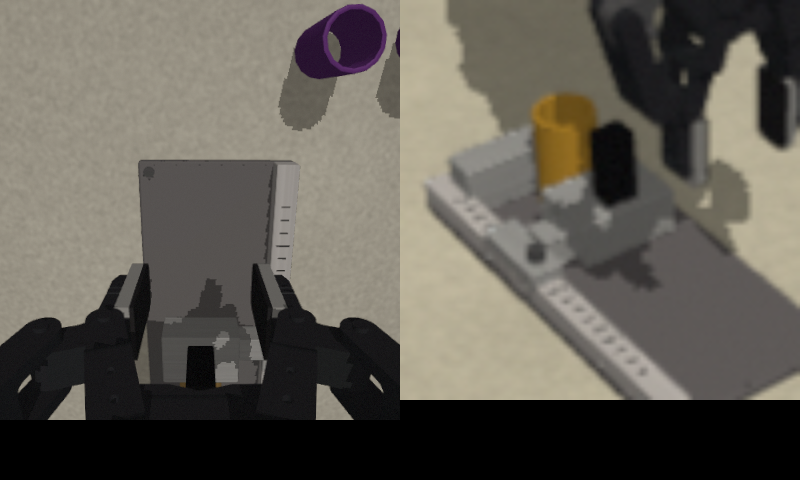

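The jaw is against the tube, which stands upright, and the tab is centred under the tool plane (column ~280). Moving over the tab and down.

>>> send_rows([
  {"slide":[0,0.8,0],"angular":[0,0,0]},
  {"slide":[0,1.8,0],"angular":[0,0,0]},
  {"slide":[0,2.8,0],"angular":[0,0,0]},
  {"slide":[0,3.4,0],"angular":[0,0,0]},
  {"slide":[0,3.6,0],"angular":[0,0,0]},
  {"slide":[0,3.6,0],"angular":[0,0,0]},
  {"slide":[0,3.6,0.4],"angular":[0,0,0]},
  {"slide":[0,3.6,1],"angular":[0,0,0]},
  {"slide":[0,3.6,1.6],"angular":[0,0,0]},
  {"slide":[0,3.6,2.1],"angular":[0,0,0]},
  {"slide":[0,3.6,2.3],"angular":[0,0,0]},
  {"slide":[0,3.6,2.3],"angular":[0,0,0]},
  {"slide":[0,3.6,2.3],"angular":[0,0,0]},
])

```text
time: 15.57
tool_pos: [0.5246, -0.1542, 0.0498]
tcp_rot: [-0.0, 0.997, 0.071, -0.0]
force: [0.3, 0.6, 0.5]
gripper_width: 0.531
```

>>> send_rows([
  {"slide":[0,0,0],"angular":[0,0,0]},
  {"slide":[0,0,0],"angular":[0,0,0]},
  {"slide":[0,0,0],"angular":[0,0,0]},
  {"slide":[0,0,0],"angular":[0,0,0]},
  {"slide":[0,0,0],"angular":[0,0,0]},
  {"slide":[0,0,0],"angular":[0,0,0]},
  {"slide":[0,0,0],"angular":[0,0,0]},
  {"slide":[0,0,0],"angular":[0,0,0]},
], jaw=1, newtons=25)

```text
time: 16.23
tool_pos: [0.5252, -0.1548, 0.0505]
tcp_rot: [0.0, 0.997, 0.071, 0.001]
force: [-1.5, -0.5, 6.6]
gripper_width: 0.228
```

The tab is gripped (19–20 mm). Easing toward the tube in small steps.

>>> send_rows([
  {"slide":[0,0.01,0],"angular":[0,0,0]},
  {"slide":[0,0.02,0],"angular":[0,0,0]},
  {"slide":[0,0.02,0],"angular":[0,0,0]},
  {"slide":[0,0.02,0],"angular":[0,0,0]},
])

```text
time: 16.57
tool_pos: [0.5252, -0.1549, 0.0505]
tcp_rot: [-0.0, 0.997, 0.071, 0.001]
force: [-1.2, 2.5, 7.8]
gripper_width: 0.228
```

```bash
python3 -c "
from h import *
for i in range(3): cam('wrist'); o=sensors.get_obs(); print(o['time'],o['force'].round(2),o['ft_torque'].round(3),o['tool_pos'].round(4))"
```

```text
16.6167 [-1.37  1.6   7.97] [ 0.587  0.34  -0.04 ] [ 0.5252 -0.1549  0.0505]
16.6667 [-0.5   2.98  7.83] [ 0.616  0.343 -0.037] [ 0.5252 -0.1549  0.0505]
16.7167 [-1.75  3.15  7.75] [ 0.66   0.312 -0.094] [ 0.5252 -0.155   0.0505]
```

>>> send_rows([
  {"slide":[0,0.01,0],"angular":[0,0,0]},
  {"slide":[0,0.02,0],"angular":[0,0,0]},
  {"slide":[0,0.03,0],"angular":[0,0,0]},
  {"slide":[0,0.03,0],"angular":[0,0,0]},
  {"slide":[0,0.03,0],"angular":[0,0,0]},
])

```text
time: 17.13
tool_pos: [0.5252, -0.1552, 0.0505]
tcp_rot: [-0.001, 0.997, 0.071, 0.001]
force: [-1.4, 6.5, 9.5]
gripper_width: 0.228
```

```bash
python3 -c "
from h import *
for i in range(3): cam('wrist'); o=sensors.get_obs(); print(o['time'],o['force'].round(2),o['ft_torque'].round(3),o['tool_pos'].round(4),o['tcp_rot'].round(4))"
```

```text
17.1833 [-0.83  5.81  9.2 ] [ 1.285  0.384 -0.052] [ 0.5252 -0.1552  0.0505] [-8.000e-04  9.975e-01  7.140e-02  7.000e-04]
17.2333 [-1.55  6.35  9.26] [ 1.293  0.407 -0.038] [ 0.5252 -0.1552  0.0505] [-8.000e-04  9.974e-01  7.140e-02  7.000e-04]
17.2833 [-1.29  5.87  8.71] [ 1.248  0.427 -0.092] [ 0.5251 -0.1552  0.0505] [-8.000e-04  9.975e-01  7.130e-02  6.000e-04]
```

Firm, upright contact at about 6 N. Releasing the tab and lifting straight up, then clear.

>>> send_rows([
  {"slide":[0,0,0],"angular":[0,0,0]},
  {"slide":[0,0,0],"angular":[0,0,0]},
  {"slide":[0,0,0],"angular":[0,0,0]},
  {"slide":[0,0,0],"angular":[0,0,0]},
  {"slide":[0,0,0],"angular":[0,0,0]},
  {"slide":[0,0,0],"angular":[0,0,0]},
], jaw=-0.06)

```text
time: 17.78
tool_pos: [0.5248, -0.1562, 0.0495]
tcp_rot: [0.0, 0.997, 0.071, -0.0]
force: [-0.4, -0.7, 0.2]
gripper_width: 0.528
```

>>> send_rows([
  {"slide":[0,0,-0.3],"angular":[0,0,0]},
  {"slide":[0,0,-0.8],"angular":[0,0,0]},
  {"slide":[0,0,-1.6],"angular":[0,0,0]},
  {"slide":[0,0,-2.5],"angular":[0,0,0]},
  {"slide":[0,0,-3.3],"angular":[0,0,0]},
  {"slide":[0,-1,-4],"angular":[0,0,0]},
  {"slide":[0,-2,-4],"angular":[0,0,0]},
  {"slide":[0,-3,-4],"angular":[0,0,0]},
  {"slide":[0,-4,-4],"angular":[0,0,0]},
  {"slide":[0,-5,-4],"angular":[0,0,0]},
  {"slide":[0,-6,-4],"angular":[0,0,0]},
  {"slide":[0,-7,-4],"angular":[0,0,0]},
  {"slide":[0,-8,-4],"angular":[0,0,0]},
  {"slide":[0,-8,-4],"angular":[0,0,0]},
  {"slide":[0,-8,-4],"angular":[0,0,0]},
])

```text
time: 19.03
tool_pos: [0.4906, 0.0827, 0.1702]
tcp_rot: [0.0, 0.997, 0.073, 0.0]
force: [-0.9, -0.2, -0.4]
gripper_width: 0.528
```

```bash
python3 -c "
from h import *
t=cam('top','t8.png'); s=cam('scene'); o=sensors.get_obs(); print(o['time'],o['tool_pos'],o['force'])
out=np.zeros((400,800,3),np.uint8); out[:,:400]=cv2.resize(t['image'][160:260,360:460],(400,400),interpolation=2); out[:,400:]=cv2.resize(s['image'][100:200,190:290],(400,400),interpolation=2); cv2.imwrite('pics/c8.png',out)"
```

```text
19.1333 [0.49103312 0.08106623 0.16993245] [-0.43474714 -0.01688513  0.07717767]
```

View pics/c8.png

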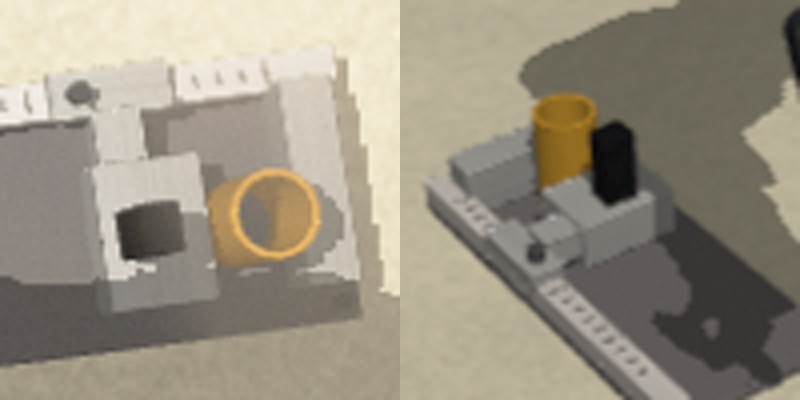

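The tube is upright between the jaws and the arm is clear. One numeric check before handing in.

```bash
python3 -c "
from h import *
t=cam('top'); rr=np.array([[np.cos(A),np.sin(A)],[-np.sin(A),np.cos(A)]])
for n,X,Y,z in (('tab',152,230,.08),('jawface',204,155,.038),('jawface',218,292,.038),('tube rim',275,213,.068),('fixed face',275,82,.038)): print(n,(rr@(onplane(t,360+X/4,160+Y/4,z)[:2]-O)*1e3).round(1))"
```

```text
tab [-0.1 71.2]
jawface [28.5 35.3]
jawface [-27.   38.1]
tube rim [ 0.4 19.3]
fixed face [54.1  1.9]
```

```bash
python3 -c "
from h import *
print(order.sign_off())"
```

```text
the job is handed in; nothing more can be done
None
```

The brass tube is standing upright on the caliper deck between the jaws, with the moving jaw closed on it, and I handed the job in at about 19 s. The purple copies, the rod and the block were not touched.

**Placing:** I set the tube against the fixed jaw, lowered it onto the deck until the force showed it seated, and let go. I then pushed the tab low with shut fingers until contact.

**Closing:** That push reached 5–6.5 N and probably leaned the jaw a degree or more for a moment. I let it spring back, gripped the tab so it stayed upright and pressed again to about 6 N. That is more than the roughly 4 N that slide friction and tube drag together could account for, so both jaws should be touching the tube. I then released the tab and moved the arm clear.

**Last checks:**

| Check (top view, gauge y) | Measured | Expected |
|---|---|---|
| Tube centre | 19.3 mm | 18 mm |
| Moving jaw face | 35–38 mm | 36 mm |
| Fixed jaw face | 1.9 mm | 0 mm |
| Tab centre | 71 mm | 66 mm |

- **Disagreement:** the first three are within about 2 mm. The tab reading is 5 mm off, most likely because its visible side biased the hand-picked centre. The jaw-face and force readings support full closure.
- **Not confirmed:** the pictures cannot rule out a gap of a few tenths of a millimetre, so contact rests on the force readings.

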